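Make up the wash cassette for the pre-soak

TASK

Make up the wash cassette: stand every white spacer tube on a spigot of its own, pushed fully down, and lay the blue adjusting knob and the steel hex nut in the cassette's narrow small-parts bay. With everything loaded, press the sprung nozzle of the cleaner bottle fully down and let it spring back up, to give the open cassette its burst of pre-soak, and only then swing the hinged upper half over and seat it edge to edge on the lower half. Leave the titanium second stage and the chrome first stage where they are.

Things in the scene. Friction and masses are not known exactly. Their poses are not given: they have to be found in the camera images.
- cassette: lower half of the perforated metal wash cassette, fixed: open tray 210 (its x) x 146 (its y) x 46 mm high, walls 3 mm, floor 4 mm; origin at the centre of its underside, z up. Four upright spigots stand in a row along x at y = -22 mm; a divider (top 18 mm above the counter) at y = +25 mm closes off the small-parts bay along the +y wall. The upper half is hinged along the -y top edge.
- spigot0 (a point): foot of a spigot, at floor level of the cassette (4 mm above the counter), on its axis. Spigot: upright pin of 14 mm diameter, 36 mm high, the top 8 mm tapering to 8 mm diameter; spigots stand 46 mm apart. A tube fully home has its underside on the cassette floor here.
- spigot1 (a point): foot of a spigot, at floor level of the cassette (4 mm above the counter), on its axis. Spigot: upright pin of 14 mm diameter, 36 mm high, the top 8 mm tapering to 8 mm diameter; spigots stand 46 mm apart. A tube fully home has its underside on the cassette floor here.
- spigot2 (a point): foot of a spigot, at floor level of the cassette (4 mm above the counter), on its axis. Spigot: upright pin of 14 mm diameter, 36 mm high, the top 8 mm tapering to 8 mm diameter; spigots stand 46 mm apart. A tube fully home has its underside on the cassette floor here.
- spigot3 (a point): foot of a spigot, at floor level of the cassette (4 mm above the counter), on its axis. Spigot: upright pin of 14 mm diameter, 36 mm high, the top 8 mm tapering to 8 mm diameter; spigots stand 46 mm apart. A tube fully home has its underside on the cassette floor here.
- bay (a point): centre of the floor of the small-parts bay (4 mm above the counter), axes as the cassette's; the bay is 204 mm long (x) and 44 mm wide (y), the +y wall 46 mm and the divider 18 mm above the counter.
- hinge (a point): middle of the hinge line, which runs along the cassette's x at 46 mm above the counter, 75 mm to -y of the cassette's centre.
- lid (a joint): angle of the upper half (rad): 0 = closed, rims edge to edge; 1.75 to 2.1 at the start, leaning back to the cassette's -y side. A stiff friction hinge (about 0.3 N m) holds it wherever it is left; 250 g. A shell 210 x 146 x 36 mm deep: its free edge is 148 mm from the hinge line, its flat outer face lies 36 mm outside its rim plane. Closed, its top is 82 mm above the counter.
- lid_lip (a point): centre of the outer face of the thumb lip on the middle of the upper half's free edge (lip 50 mm wide, 16 mm out, 10 mm thick); this point is 156 mm from the hinge line and 14 mm outside the rim plane. Axes turn with the upper half: y from the hinge to the free edge, z out through the flat face, up when closed.
- bottle: white cleaner bottle, 52 mm diameter, fixed upright in a black holder (foot 66 mm square) at the cassette's +y side, its jet turned to the cassette; origin at the centre of the foot's underside, z up. 148 mm tall with the nozzle cap up.
- nozzle_top (a point): centre of the flat top of the round nozzle cap (29 mm diameter), 148 mm above the counter when up; moves with the cap.
- nozzle (a joint): how far the nozzle cap is pressed down (m): 0 up, 0.008 fully down; a spring of about 2.7 N at the top and 10 N at the bottom returns it.
- tube0: white plastic spacer tube standing on end on the counter: outside diameter 26 mm, bore 17 mm, 46 mm long, open at both ends, 25 g; origin at the centre of its underside, z along the bore. All the tubes are alike; 2 to 4 are present (None = absent).
- tube1: white plastic spacer tube standing on end on the counter: outside diameter 26 mm, bore 17 mm, 46 mm long, open at both ends, 25 g; origin at the centre of its underside, z along the bore. All the tubes are alike; 2 to 4 are present (None = absent).
- tube2: white plastic spacer tube standing on end on the counter: outside diameter 26 mm, bore 17 mm, 46 mm long, open at both ends, 25 g; origin at the centre of its underside, z along the bore. All the tubes are alike; 2 to 4 are present (None = absent).
- tube3: white plastic spacer tube standing on end on the counter: outside diameter 26 mm, bore 17 mm, 46 mm long, open at both ends, 25 g; origin at the centre of its underside, z along the bore. All the tubes are alike; 2 to 4 are present (None = absent).
- knob: blue anodized cracking-effort knob standing on the counter, 21 mm diameter (18 mm at its top 3 mm), 15 mm high, 20 g; origin at the centre of its underside, z up.
- nut: plain steel inlet coupling nut, a hexagonal prism 20 mm across the flats (23 mm across the corners), 16 mm high, 30 g, standing on the counter; origin at the centre of its underside, z up.
- second_stage: titanium-coloured second stage lying on the counter, 68 mm across and 44 mm high with a side inlet and a black mouthpiece; origin at the centre of its underside. Not to be disturbed.
- first_stage: chrome first stage standing on the counter, 42 mm diameter, 70 mm high; origin at the centre of its underside. Not to be disturbed.

How it is judged:
By the outcome, as a careful person would: the job done as asked, in the order asked, and still so for the second after the job is handed in, with the robot touching nothing.
Of tube0, tube1, tube2, tube3 only 2 to 4 are there at a start; the rules pass over those that are not, and their reading is None.
At some moment in a run one of knob, nut may be knocked a few centimetres aside while the robot is not near it.
It also fails if it takes over 210 s, if anything falls off the work surface, if the arm or the gripper's body presses on something with over 40 N, if the wrist force passes 120 N, or if a joint passes its speed limit or range.

ROBOT

A 6-joint arm with a two-finger parallel gripper is mounted at the origin on the work surface. World frame = base frame: x ahead of the robot, y to its left, z up, the work surface at z = 0. Lengths are in m, angles in rad, forces in N, time in s.
With the tool pointing down it reaches from about 0.275 to 0.75 m from the base axis. Payload 10.2 kg.
Tool frame: the origin (TCP) lies on the centre line of the jaws, within the pads' length; the fingertips stand 22 mm ahead of it and the grasp point (between the pads) lies 3 mm ahead of it; z points along the fingers, y is the line along which they close (so a half turn about z gives the same grasp; the last joint's range is limited). The gripper opens to 85 mm and grips with 20 to 120 N. Pads are 22 mm wide; open, the fingers measure 114 mm over their backs; the gripper's body (76 mm by 85 mm) begins 54 mm behind the grasp point. The pads swing forward as they close: fully open they stand 13 mm farther back than shut.
Start: joints at [-1.435, 0.313, 1.498, -0, 1.331, -0.223], TCP at [0.184, -0.492, 0.253] pointing down, gripper open.
Joint ranges: [-2.94, 2.94], [-0.97, 2.17], [0.19, 2.56], [-1.23, 4.37], [0.02, 3.11], [-2.88, 2.88]. Speed limits (rad/s): [2.39, 2.39, 3.01, 3.14, 3.14, 3.14].

INTERFACE

Orientations are given as a unit quaternion [w, x, y, z].
In Python, from station import r gives the robot as it stands.
- The arm moves only by the shell command python3 -m handwheel 'ROWS' [OPENING] [FORCE]. ROWS is JSON, a list that holds one entry, the list of rows, each a list of 4 numbers: the shift along the tool's x, y, z in mm, then the turn about the tool's z in degrees. In form: [[[x, y, z, twist], ...]]. A call has 1 to 10 rows; each row is the pose to reach, as a shift and turn from the pose commanded when the call began, along the tool's axes at that moment; what a row does not reach only later rows make up. A row lasts 1/10 s, in which the tool goes at most 50 mm and 8.59 degrees, less where a joint would pass 70% of its speed; a pose out of reach is approached as far as the arm can. A call with a gripper value outside its range is refused whole. OPENING is the opening, from -1 (shut) to 1 (fully open), set as the call begins (- or left out, the last holds). The fingers move at their own pace and stop on an object; FORCE is the grip in N (left out, the last holds). Time passes only in rows, so rows that repeat a pose let the fingers close. It gives the time, the measured TCP pose, the force, the opening and the grip force at its end, in the units of the state.
- r.get_obs(): the state, without advancing time (a new reading comes with each control period).
- r.camera(name): name is "scene" or "side" or "wrist"; returns the picture (480x640x3 uint8, blue, green, red); there is no depth.
- r.camera_model(name): a dict with "vertical_fov" (degrees; the focal length in pixels is half the picture's height over the tangent of half this angle, whatever the lens; pixels are square), "cx", "cy" (the principal point, pixels), "R" (3x3) and "t" (3): a world point X has camera coordinates R X + t. Camera axes: x right, y down, z forward; pixel columns grow to the right and rows downward; lengths in m; the calibration is good to about 2 mm. A picture is of the moment at which its call begins: read the wrist's pose just before it. camera_model takes no time and is no camera call; for the wrist camera it gives the pose at the moment of the call.
- r.hand_in(): hands the job in; it is judged then, once.
Trained networks look in the newest picture that a camera, given by its name, has taken for a name from the list of things; names that differ only in an ending like _2 or _b are one class to them, and where a whole thing is asked for, a point or a joint stands for the part that bears it (a point fixed in the world has none). Each returns a list of dicts, best first, with "conf" (0 to 1); they miss things now and then, are a little off and sometimes report something else, mostly with a low value. They report only what shows in the picture. A call takes as long as a camera call.
- r.recognise(target, camera): "centre" ([column, row] in pixels, amid what is visible of it).
- r.cut_out(target, camera): "region" (480x640 bool, what is visible of it) and "centre" ([column, row] in pixels, amid what is visible of it).
The state is a dict: "clock": time; "joint_positions": joint angles; "joint_vel": joint speeds; "joint_torque": joint torques, N m; "tool_pos": TCP position; "ee_rot": TCP orientation; "contact_force": force on the tool from outside, world axes, zero at the start; "ft_torque": the same for the moment, N m; "opening": opening from 0.0 (shut) to 1.0 (fully open); "finger_force": force on a finger pad.
Only numpy, scipy, OpenCV 4.12 (cv2) and the standard library are available. Lean on these libraries where they do the work, as an engineer would, in place of code of your own. Each camera call takes 0.05 s, during which the arm holds its last target. There are 200 camera calls.

## Working session

There is one attempt and no reset: what is moved stays moved. The work goes in short steps, Python scripts to look and compute and a shell command to move; the robot and the scene stay as the last step left them, time stands still between calls to the robot, and variables do not carry over. Pictures are saved under pics/ and viewed, at most 14 in all, crops included, and the job is handed in when it is done.

```bash
mkdir -p pics; ls
cat > h.py <<'E'
import numpy as np, cv2
from station import r
def cam(n):
    m=r.camera_model(n); f=240/np.tan(np.radians(m["vertical_fov"])/2)
    return f,m["cx"],m["cy"],np.array(m["R"]),np.array(m["t"])
def ray(n,p,c=None):
    f,cx,cy,R,t=c or cam(n)
    d=R.T@np.array([(p[0]-cx)/f,(p[1]-cy)/f,1]); return -R.T@t,d/np.linalg.norm(d)
def atz(n,p,z,c=None):
    o,d=ray(n,p,c); return o+d*(z-o[2])/d[2]
def proj(n,X,c=None):
    f,cx,cy,R,t=c or cam(n); q=R@np.array(X)+t; return np.array([cx+f*q[0]/q[2],cy+f*q[1]/q[2]])
E
python3 - <<'E'
from h import *
o=r.get_obs(); print(o)
for n in("scene","side","wrist"):
    im=r.camera(n); cv2.imwrite(f"pics/{n}0.png",im)
    print(n,np.round(cam(n)[3],2).tolist(),np.round(-cam(n)[3].T@cam(n)[4],3))
    for t in("tube0","knob","nut","cassette","bottle","nozzle_top","lid_lip","second_stage","first_stage"):
        print(t,[(np.round(d["centre"]).tolist(),round(d["conf"],2)) for d in r.recognise(t,n)][:5])
E
```

```text
pics
{'clock': 0.0, 'joint_positions': array([-1.43535802e+00,  3.13438755e-01,  1.49844321e+00, -1.57442986e-05,
        1.33100567e+00, -2.23384961e-01]), 'joint_vel': array([ 0.00080793, -0.00074445,  0.00040183,  0.00083264, -0.00164102,
        0.00052951]), 'joint_torque': array([-9.07719514e-04, -4.12266576e+01, -2.59746248e+01, -1.81861678e-04,
        4.17100178e-03,  1.90785960e-05]), 'tool_pos': array([ 0.18432583, -0.4913281 ,  0.25273851]), 'ee_rot': array([-6.47200775e-04,  9.83948317e-01,  1.78452487e-01,  2.08248356e-05]), 'contact_force': array([ 0.17116736,  0.06427928, -0.60781365]), 'ft_torque': array([ 0.01919264, -0.04509711,  0.00380104]), 'finger_force': 0.0, 'opening': 1.0051853808159688}
scene [[0.78, 0.63, -0.0], [0.54, -0.67, -0.51], [-0.32, 0.39, -0.86]] [ 0.939 -0.571  1.25 ]
tube0 [([406.0, 214.0], 0.72), ([431.0, 194.0], 0.68), ([304.0, 275.0], 0.55), ([374.0, 160.0], 0.41)]
knob []
nut []
cassette [([300.0, 274.0], 0.88)]
bottle [([346.0, 228.0], 0.9)]
nozzle_top [([275.0, 288.0], 0.72), ([346.0, 205.0], 0.66), ([348.0, 227.0], 0.65)]
lid_lip [([278.0
[... 237 characters left out ...]
([296.0, 380.0], 0.94), ([246.0, 370.0], 0.79), ([225.0, 427.0], 0.71), ([368.0, 439.0], 0.7), ([373.0, 202.0], 0.27)]
knob [([300.0, 439.0], 0.82)]
nut [([366.0, 394.0], 0.73), ([322.0, 224.0], 0.6)]
cassette [([323.0, 227.0], 0.57)]
bottle [([314.0, 294.0], 0.9), ([326.0, 226.0], 0.42)]
nozzle_top [([314.0, 257.0], 0.59), ([318.0, 200.0], 0.59)]
lid_lip [([319.0, 202.0], 0.91), ([319.0, 227.0], 0.64)]
second_stage [([371.0, 440.0], 0.3)]
first_stage [([372.0, 200.0], 0.54), ([312.0, 300.0], 0.18)]
wrist [[0.35, -0.94, -0.0], [-0.9, -0.34, 0.29], [-0.27, -0.1, -0.96]] [ 0.254 -0.466  0.375]
tube0 []
knob []
nut []
cassette []
bottle []
nozzle_top []
lid_lip []
second_stage []
first_stage []
```

View pics/scene0.png

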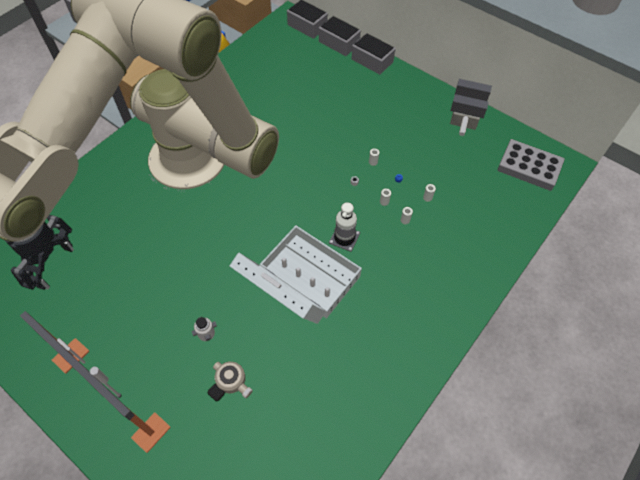

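View pics/side0.png

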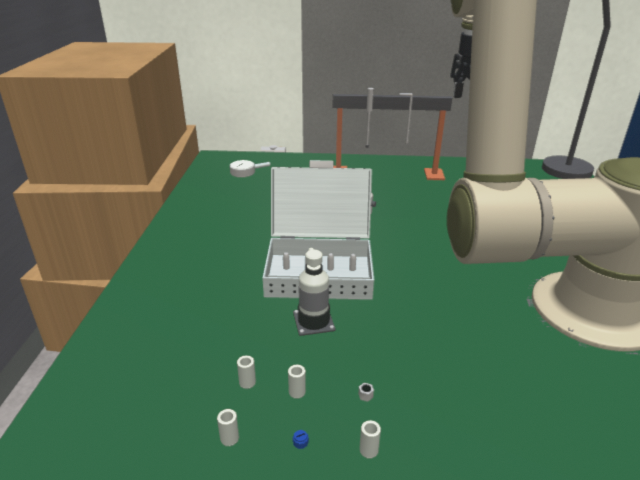

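The scene shows four tubes (scene px (374,157), (386,197), (430,192), (407,215)), knob (399,179), nut (354,181). The cassette is open with 4 spigots at about (284,262)–(327,291), the bottle on its far (+y) side, and the stages at (204,328) and (230,378). The side view agrees with this.

Run:
```python
from h import *
for n,ps in (("scene",dict(t=(374,153),t2=(386,192),t3=(430,187),t4=(407,211))),("side",dict(t=(370,428),t2=(297,371),t3=(228,416),t4=(246,362)))):
    for k,p in ps.items(): print(n,k,np.round(atz(n,p,.046),3))
print("knob",atz("scene",(399,178),.012),atz("side",(300,439),.01))
print("nut",atz("scene",(354,181),.01),atz("side",(366,391),.012))
for p in((284,260),(298,269),(312,279),(327,289)): print("spig scene",np.round(atz("scene",p,.04),3))
for p in((286,254),(309,252),(331,255),(352,255)): print("spig side",np.round(atz("side",p,.04),3))
print("noz",atz("scene",(347,206),.148),atz("side",(314,252),.148))
print("lip side", [np.round(atz("side",(319,169),z),3) for z in(.15,.19)])
print("fs",atz("scene",(204,324),.07),"ss",atz("scene",(230,375),.04))
```

```text
scene t [0.438 0.325 0.046]
scene t2 [0.543 0.234 0.046]
scene t3 [0.627 0.324 0.046]
scene t4 [0.623 0.218 0.046]
side t [0.434 0.331 0.046]
side t2 [0.54  0.236 0.046]
side t3 [0.625 0.323 0.046]
side t4 [0.619 0.222 0.046]
knob [0.53277505 0.32018877 0.012     ] [0.52785166 0.32625357 0.01      ]
nut [0.43861721 0.23251031 0.01      ] [0.43537949 0.23722276 0.012     ]
spig scene [ 0.462 -0.099  0.04 ]
spig scene [ 0.506 -0.097  0.04 ]
spig scene [ 0.551 -0.096  0.04 ]
spig scene [ 0.597 -0.095  0.04 ]
spig side [ 0.593 -0.091  0.04 ]
spig side [ 0.546 -0.101  0.04 ]
spig side [ 0.501 -0.093  0.04 ]
spig side [ 0.458 -0.096  0.04 ]
noz [0.52673405 0.07103412 0.148     ] [0.52547078 0.06522533 0.148     ]
lip side [array([ 0.536, -0.276,  0.15 ]), array([ 0.531, -0.184,  0.19 ])]
fs [ 0.43949033 -0.35615778  0.07      ] ss [ 0.55982043 -0.40175428  0.04      ]
```

```bash
python3 -m handwheel '[[[100,-100,-70,10],[583,-599,-70,20.6],[583,-599,-70,20.6],[583,-599,-70,20.6],[583,-599,-70,20.6],[583,-599,-70,20.6],[583,-599,-70,20.6],[583,-599,-70,20.6],[583,-599,-70,20.6],[583,-599,-70,20.6]]]' 0
```

```text
clock: 2.5
tool_pos: [0.3832, -0.0372, 0.3031]
ee_rot: [0.0, 1.0, -0.0, 0.001]
contact_force: [1.2, -1.4, -0.8]
opening: 0.499
finger_force: 0.0
```

```bash
python3 -m handwheel '[[[137,-310,-20,0],[137,-310,-20,0],[137,-310,-20,0],[137,-310,-20,0],[137,-310,-20,0],[137,-310,-20,0],[137,-310,-20,0],[137,-310,-20,0],[137,-310,-20,0],[137,-310,-20,0]]]'
python3 - <<'E'
from h import *
print(r.get_obs()["tool_pos"],r.get_obs()["ee_rot"],r.get_obs()["joint_positions"])
c=cam("wrist"); im=r.camera("wrist"); cv2.imwrite("pics/w1.png",im)
for t,z in(("tube0",.046),("knob",.013),("nut",.014)):
    for d in r.cut_out(t,"wrist")[:5]:
        m=d["region"].astype(np.uint8); ys,xs=np.nonzero(m)
        print(t,np.round(d["centre"]),round(d["conf"],2),m.sum(),xs.min(),xs.max(),ys.min(),ys.max(),np.round(atz("wrist",d["centre"],z,c),3))
E
```

```text
clock: 3.5
tool_pos: [0.5199, 0.2698, 0.3228]
ee_rot: [0.0, 1.0, -0.001, -0.0]
contact_force: [-1.1, -1.2, 1.0]
opening: 0.499
finger_force: 0.0
[0.51992057 0.26981136 0.32278528] [ 1.18147125e-04  9.99999701e-01 -7.64797181e-04 -7.64655288e-06] [ 2.78907450e-01  4.16226296e-01  1.17381449e+00 -2.22932683e-04
  1.55163180e+00  1.85123765e+00]
tube0 [249.  77.] 0.9 808 237 270 57 90 [0.625 0.325 0.046]
tube0 [257. 272.] 0.8 815 241 269 252 288 [0.441 0.326 0.046]
tube0 [349. 176.] 0.77 577 334 362 153 183 [0.538 0.235 0.046]
tube0 [371.  75.] 0.58 618 350 382 65 96 [0.627 0.218 0.046]
knob [260. 178.] 0.56 357 250 271 168 189 [0.531 0.323 0.013]
nut [344. 261.] 0.87 392 334 355 251 273 [0.441 0.235 0.014]
nut [533. 189.] 0.68 8251 468 622 141 228 [0.52  0.043 0.014]
nut [610. 182.] 0.52 13425 555 639 71 291 [ 0.527 -0.036  0.014]
```

View pics/w1.png

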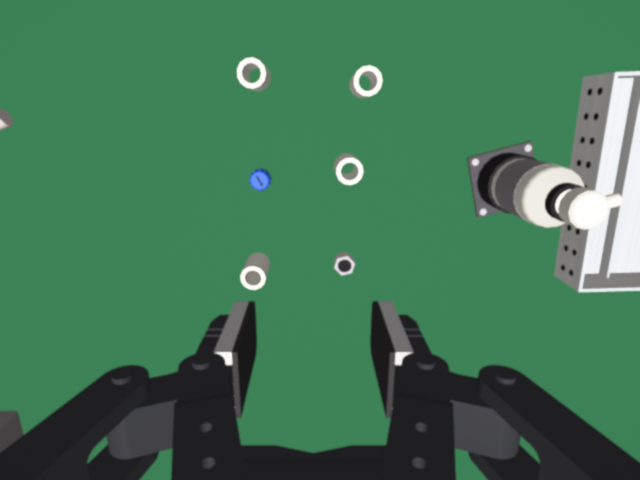

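The wrist view shows the four tube tops at (252,72), (367,81), (349,171) and (253,278), with the knob at (261,180) and the nut at (344,265). The false "nut" hits are the bottle and cassette. Next I'll refine the ring centres.

Run:
```python
from h import *
im=cv2.imread("pics/w1.png"); c=cam("wrist")
g=im.min(axis=2)
for p in((252,72),(367,81),(349,171),(253,278)):
    x,y=p; s=g[y-24:y+25,x-24:x+25]
    m=(s>205).astype(np.uint8); cs,_=cv2.findContours(m,0,1); k=max(cs,key=cv2.contourArea)
    e=cv2.minEnclosingCircle(k); f=cv2.fitEllipse(k); q=np.array(f[0])+np.array(p)-24
    print(np.round(q,1),np.round(f[1],1),e[1],np.round(atz("wrist",q,.046,c),4))
for p in((344,265),(261,180)):
    x,y=p; s=im[y-16:y+17,x-16:x+17]; cv2.imwrite(f"pics/c{x}.png",cv2.resize(s,None,fx=10,fy=10))
a=cv2.imread("pics/c344.png");b=cv2.imread("pics/c261.png"); cv2.imwrite("pics/nk.png",np.hstack([a,b]))
```

```text
[250.9  72.6] [27.7 30. ] 15.444677352905273 [0.6292 0.324  0.046 ]
[367.4  80.5] [27.5 29.9] 15.339621543884277 [0.6225 0.2208 0.046 ]
[349.2 170.8] [25.8 26.6] 13.701828956604004 [0.5428 0.2352 0.046 ]
[252.5 277.5] [22.4 24.3] 12.541093826293945 [0.435  0.3311 0.046 ]
```

View pics/nk.png

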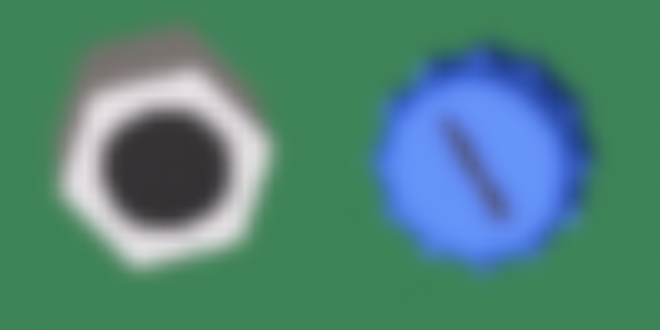

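The nut's flats sit about 14° off the world axes, so its jaw line should be world x turned 14° towards +y (yaw 104°). I'll start with the nearest tube, at (0.543,0.235).

```bash
python3 -m handwheel '[[[23,35,50,0],[23,35,150,0],[23,35,200,0],[23,35,220,0],[23,35,245,0],[23,35,265,0],[23,35,280,0],[23,35,286,0],[23,35,286,0],[23,35,286,0]]]'
python3 -m handwheel '[[[0,0,0,0],[0,0,0,0],[0,0,0,0],[0,0,0,0],[0,0,0,0],[0,0,0,0]]]' -1 30
python3 -m handwheel '[[[0,0,-20,0],[0,0,-60,0],[0,0,-110,0],[0,0,-160,0],[0,0,-160,0],[0,0,-160,0]]]'
```

```text
clock: 4.7
tool_pos: [0.544, 0.2358, 0.0383]
ee_rot: [-0.0, 1.0, -0.0, 0.001]
contact_force: [0.9, -0.5, 0.4]
opening: 0.498
finger_force: 0.0
clock: 5.3
tool_pos: [0.5438, 0.2358, 0.0381]
ee_rot: [-0.0, 1.0, -0.0, 0.001]
contact_force: [-1.6, 0.1, 6.0]
opening: 0.3
finger_force: 29.4
clock: 5.9
tool_pos: [0.5433, 0.2357, 0.1978]
ee_rot: [-0.0, 1.0, -0.0, 0.001]
contact_force: [0.1, 0.6, -0.7]
opening: 0.302
finger_force: 29.6
```

```bash
python3 -m handwheel '[[[-10,20,-50,0],[-63,316,-102,0],[-63,316,-102,0],[-63,316,-102,0],[-63,316,-102,0],[-63,316,-102,0],[-63,316,-102,0],[-63,316,-102,0],[-63,316,-102,0],[-63,316,-102,0]]]'
python3 - <<'E'
from h import *
print(r.get_obs()["tool_pos"])
c=cam("wrist"); im=r.camera("wrist"); cv2.imwrite("pics/w2.png",im)
import pickle; pickle.dump(c,open("c2.pkl","wb"))
E
```

```text
clock: 6.9
tool_pos: [0.4798, -0.0793, 0.2976]
ee_rot: [-0.001, 1.0, -0.0, -0.001]
contact_force: [-0.8, 0.2, -0.4]
opening: 0.298
finger_force: 29.7
[ 0.4797857  -0.07928702  0.29761166]
```

View pics/w2.png

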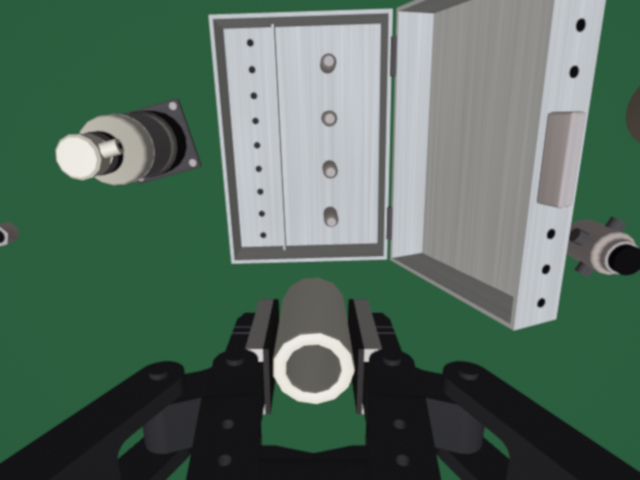

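The wrist view shows the four spigots at about (328,62), (330,118), (330,170) and (331,214), and the rim corners at about (210,16), (390,11), (232,263) and (386,260). The bottle cap is at (80,156) and the lip at (561,157). I'll zoom in on the spigots to refine this.

Run:
```python
from h import *
im=cv2.imread("pics/w2.png")
a=cv2.resize(im[40:240,305:355],None,fx=4,fy=4,interpolation=cv2.INTER_CUBIC)
a=np.hstack([a[:400],a[400:]])
b=cv2.resize(im[0:40,195:245],(200,160)); b2=cv2.resize(im[0:40,370:420],(200,160))
b3=cv2.resize(im[240:280,210:260],(200,160)); b4=cv2.resize(im[240:280,365:415],(200,160))
q=np.vstack([np.hstack([b,b2]),np.hstack([b3,b4])]); q=np.vstack([q,np.zeros((80,400,3),np.uint8)])
cv2.imwrite("pics/z.png",np.hstack([a,q]))
```

```text
(no output)
```

View pics/z.png

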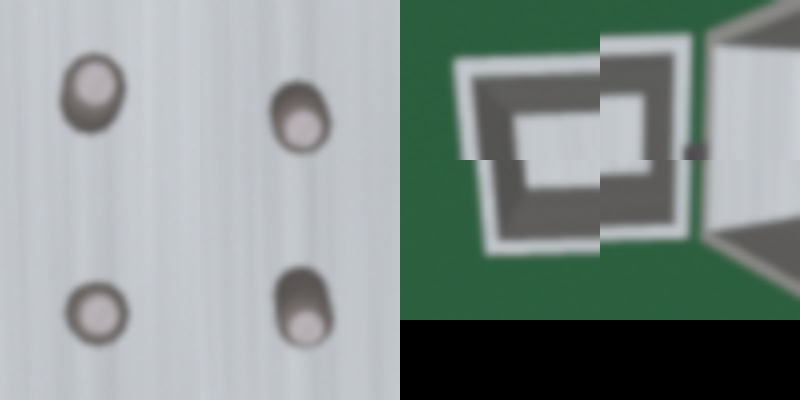

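Run:
```python
from h import *
import pickle
from scipy.optimize import least_squares
c=pickle.load(open("c2.pkl","rb"))
P=[((328.75,61),(69,-22,40)),((329.5,118.5),(23,-22,40)),((330.5,171.75),(-23,-22,40)),((331.75,221.75),(-69,-22,40)),
((208.75,15),(105,73,46)),((393,8.75),(105,-73,46)),((232,263.5),(-105,73,46)),((387.5,259.5),(-105,-73,46))]
def W(v,m): 
    s,k=np.sin(v[2]),np.cos(v[2]); m=np.array(m)/1000; return np.array([v[0]+k*m[0]-s*m[1],v[1]+s*m[0]+k*m[1],m[2]])
def f(v): return np.concatenate([proj("wrist",W(v,m),c)-p for p,m in P])
s=least_squares(f,[.53,-.07,0]); print(s.x,np.round(s.fun.reshape(-1,2),1).tolist())
for i in range(4): print("spig",np.round(W(s.x,P[i][1]),4),np.round(atz("wrist",P[i][0],.04,c),4))
print("bay",W(s.x,(0,48,4)),"hinge",W(s.x,(0,-75,46)))
print("noz",atz("wrist",(80,156),.148,c))
o,d=ray("wrist",(561,158),c)
res=[]
for th in np.linspace(1.6,2.3,141):
    l=np.array([0,-75+156*np.cos(th)-14*np.sin(th),46+156*np.sin(th)+14*np.cos(th)]); res.append((np.linalg.norm(proj("wrist",W(s.x,l),c)-(562,158)),th))
print(min(res))
```

```text
[ 0.52583576 -0.07288979  0.03043616] [[0.1, 0.1], [0.4, 0.1], [0.3, 0.2], [-0.0, -0.1], [0.2, 0.3], [-0.5, 0.2], [0.0, -0.4], [-0.6, -0.7]]
spig [ 0.5955 -0.0928  0.04  ] [ 0.5955 -0.0927  0.04  ]
spig [ 0.5495 -0.0942  0.04  ] [ 0.5496 -0.0939  0.04  ]
spig [ 0.5035 -0.0956  0.04  ] [ 0.5037 -0.0953  0.04  ]
spig [ 0.4575 -0.097   0.04  ] [ 0.4574 -0.097   0.04  ]
bay [ 0.52437505 -0.02491202  0.004     ] hinge [ 0.52811812 -0.14785505  0.046     ]
noz [0.52821277 0.06828929 0.148     ]
(np.float64(1.5815561855344649), np.float64(1.925))
```

Run:
```python
from h import *
import pickle
c=pickle.load(open("c2.pkl","rb")); im=cv2.imread("pics/w2.png")
m=(im[320:415,260:370].min(axis=2)>200).astype(np.uint8); cs,_=cv2.findContours(m,0,1); k=max(cs,key=cv2.contourArea)
e=cv2.fitEllipse(k); q=np.array(e[0])+(260,320); print(q,e)
for z in(.303,.3056,.308): print(z,atz("wrist",q,z,c)-[.4798,-.0793,0])
```

```text
[313.03742981 367.7690239 ] ((53.03742980957031, 47.76902389526367), (67.40077209472656, 77.15315246582031), 90.38581848144531)
0.303 [-0.00279586 -0.00078036  0.303     ]
0.3056 [-0.00105434 -0.00078562  0.3056    ]
0.308 [ 0.00055321 -0.00079047  0.308     ]
```

```bash
python3 -m handwheel '[[[117,13,50,0],[117,13,100,0],[117,13,150,0],[117,13,190,0],[117,13,203,0],[117,13,203,0],[117,13,203,0]]]'
python3 -m handwheel '[[[0,0,6,0],[0,0,12,0],[0,0,18,0],[0,0,24,0],[0,0,30,0],[0,0,36,0],[0,0,42,0],[0,0,48,0],[0,0,53,0],[0,0,54,0]]]'
```

```text
clock: 7.65
tool_pos: [0.597, -0.0922, 0.0961]
ee_rot: [-0.0, 1.0, 0.0, -0.0]
contact_force: [0.4, -0.0, 1.1]
opening: 0.301
finger_force: 29.8
clock: 8.65
tool_pos: [0.597, -0.0934, 0.0421]
ee_rot: [0.0, 1.0, -0.0, 0.0]
contact_force: [-4.3, 2.2, 14.0]
opening: 0.301
finger_force: 30.8
```

```bash
python3 -m handwheel '[[[0,0,-1,0],[0,0,-1,0],[0,0,-1,0],[0,0,-1,0],[0,0,-40,0],[0,0,-90,0],[0,0,-140,0],[0,0,-170,0],[0,0,-170,0]]]' -0.1
python3 -m handwheel '[[[26,-313,-20,0],[26,-313,-20,0],[26,-313,-20,0],[26,-313,-20,0],[26,-313,-20,0],[26,-313,-20,0],[26,-313,-20,0],[26,-313,-20,0]]]' 0
python3 - <<'E'
from h import *
print(r.get_obs()["tool_pos"],r.get_obs()["clock"])
r.camera("side")
for d in r.recognise("tube0","side"): print(np.round(d["centre"]),d["conf"],atz("side",d["centre"],.025))
c=cam("wrist"); im=r.camera("wrist"); cv2.imwrite("pics/w3.png",im)
for p0 in((.6225,.2208),(.6292,.324)):
    p=proj("wrist",(*p0,.046),c); print(p)
    x,y=p.astype(int); 
    if min(x,y)<0 or x>640 or y>480: continue
    a,b=max(0,y-32),max(0,x-32)
    m=(im[a:y+33,b:x+33].min(axis=2)>200).astype(np.uint8); cs,_=cv2.findContours(m,0,1); k=max(cs,key=cv2.contourArea); f=cv2.fitEllipse(k)
    q=np.array(f[0])+(b,a); print(q,f[1],atz("wrist",q,.046,c))
E
```

```text
clock: 9.55
tool_pos: [0.5983, -0.0939, 0.2165]
ee_rot: [0.001, 1.0, -0.0, 0.004]
contact_force: [1.0, -0.5, -0.5]
opening: 0.446
finger_force: 0.0
clock: 10.35
tool_pos: [0.6226, 0.2215, 0.2302]
ee_rot: [0.0, 1.0, 0.001, -0.001]
contact_force: [0.1, -1.0, 0.1]
opening: 0.499
finger_force: 0.0
[0.62257728 0.22152434 0.23023654] 10.35
[248. 370.] 0.89 [0.61870775 0.21777254 0.025     ]
[284. 257.] 0.79 [ 0.59917309 -0.10078868  0.025     ]
[370. 440.] 0.65 [0.43367792 0.33425034 0.025     ]
[226. 425.] 0.57 [0.6300276  0.32194313 0.025     ]
[309.1298808  217.78158777]
[309.43024445 218.1297493 ] (32.099639892578125, 33.10076904296875) [0.62223157 0.2205761  0.046     ]
[170.42006722 209.19965392]
[170.83877563 209.57132339] (31.220657348632812, 34.64753341674805) [0.6289169  0.32371697 0.046     ]
```

```bash
python3 -m handwheel '[[[0,0,50,0],[0,0,100,0],[0,0,140,0],[0,0,165,0],[0,0,182,0],[0,0,192,0],[0,0,192,0],[0,0,192,0]]]'
python3 -m handwheel '[[[0,0,0,0],[0,0,0,0],[0,0,0,0],[0,0,0,0],[0,0,0,0],[0,0,-30,0],[0,0,-80,0],[0,0,-130,0],[0,0,-180,0],[0,0,-192,0]]]' -1 30
python3 -m handwheel '[[[0,0,0,0],[-72,315,-10,0],[-72,315,-10,0],[-72,315,-10,0],[-72,315,-10,0],[-72,315,-10,0],[-72,315,-10,0],[-72,315,-10,0],[-72,315,-10,0],[-72,315,-10,0]]]'
```

```text
clock: 11.3
tool_pos: [0.6237, 0.219, 0.0406]
ee_rot: [-0.0, 1.0, -0.001, 0.001]
contact_force: [-0.1, 0.4, 0.8]
opening: 0.495
finger_force: 0.0
clock: 12.3
tool_pos: [0.6244, 0.22, 0.2386]
ee_rot: [-0.001, 1.0, -0.0, 0.005]
contact_force: [1.0, 0.1, 0.2]
opening: 0.286
finger_force: 29.7
clock: 13.3
tool_pos: [0.5504, -0.0951, 0.24]
ee_rot: [-0.001, 1.0, -0.001, -0.001]
contact_force: [-0.4, -0.0, 0.2]
opening: 0.285
finger_force: 29.7
```

```bash
cat > ring.py <<'E'
from h import *
o=r.get_obs(); T=o["tool_pos"]; print(T,o["opening"],o["clock"])
c=cam("wrist"); im=r.camera("wrist"); cv2.imwrite("pics/ring%.0f.png"%(o["clock"]*10),im)
m=(im[320:415,260:370].min(axis=2)>200).astype(np.uint8); cs,_=cv2.findContours(m,0,1); k=max(cs,key=cv2.contourArea)
e=cv2.fitEllipse(k); q=np.array(e[0])+(260,320); print(q,e[1])
print(atz("wrist",q,T[2]+.008,c)-T)
E
python3 ring.py
```

```text
[ 0.55039533 -0.09508307  0.23996004] 0.28542730769062685 13.3
[312.81496811 362.88310623] (65.07101440429688, 73.55773162841797)
[ 0.0007008  -0.00070814  0.008     ]
```

Run:
```python
from h import *
import glob
im=r.camera("side"); 
p=proj("side",(.55,-.095,.2)); x,y=p.astype(int); print(x,y)
a=cv2.resize(im[y-60:y+40,x-60:x+60],(480,400),interpolation=cv2.INTER_CUBIC)
w=cv2.imread("pics/ring133.png")[280:480,200:420]
cv2.imwrite("pics/t2.png",np.hstack([a,cv2.resize(w,(320,400))]))
```

```text
306 182
```

View pics/t2.png

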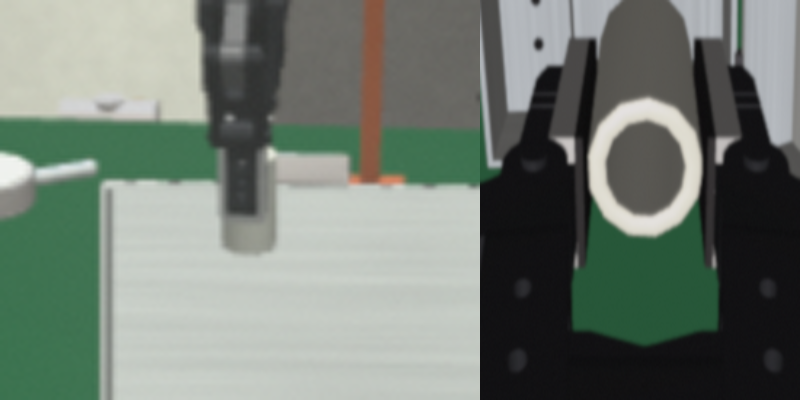

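```bash
python3 -m handwheel '[[[1,-1,50,0],[1,-1,100,0],[1,-1,135,0],[1,-1,146,0],[1,-1,146,0],[1,-1,146,0]]]'
python3 -m handwheel '[[[0,0,6,0],[0,0,12,0],[0,0,18,0],[0,0,24,0],[0,0,30,0],[0,0,36,0],[0,0,42,0],[0,0,46,0],[0,0,47,0],[0,0,48,0]]]'
```

```text
clock: 14.0
tool_pos: [0.5529, -0.0943, 0.0974]
ee_rot: [0.001, 1.0, 0.0, 0.001]
contact_force: [-0.5, 0.3, 0.7]
opening: 0.286
finger_force: 29.7
clock: 15.0
tool_pos: [0.5519, -0.0944, 0.0476]
ee_rot: [0.0, 1.0, -0.0, 0.0]
contact_force: [-0.3, 0.0, 0.3]
opening: 0.283
finger_force: 29.7
```

```bash
python3 -m handwheel '[[[0,0,2,0],[0,0,3,0],[0,0,4,0],[0,0,5,0],[0,0,6,0],[0,0,6,0],[0,0,6,0]]]'
```

```text
clock: 15.7
tool_pos: [0.5525, -0.0944, 0.0446]
ee_rot: [0.0, 1.0, -0.0, 0.001]
contact_force: [-11.0, 3.7, 27.5]
opening: 0.289
finger_force: 31.2
```

```bash
python3 -m handwheel '[[[0,0,-4,0],[0,0,-4,0],[0,0,-4,0],[0,0,-4,0],[0,0,-40,0],[0,0,-90,0],[0,0,-140,0],[0,0,-190,0],[0,0,-190,0]]]' -0.1
python3 -m handwheel '[[[77,-418,0,0],[77,-418,0,0],[77,-418,0,0],[77,-418,0,0],[77,-418,0,0],[77,-418,0,0],[77,-418,0,0],[77,-418,0,0],[77,-418,0,0],[77,-418,0,0]]]' 0
cat > near.py <<'E'
from h import *
import sys
o=r.get_obs(); T=o["tool_pos"]; print(T,o["clock"])
c=cam("wrist"); im=r.camera("wrist"); cv2.imwrite("pics/n%.0f.png"%(o["clock"]*10),im)
p=proj("wrist",(float(sys.argv[1]),float(sys.argv[2]),.046),c); x,y=p.astype(int); a,b=max(0,y-36),max(0,x-36)
m=(im[a:y+37,b:x+37].min(axis=2)>200).astype(np.uint8); cs,_=cv2.findContours(m,0,1); k=max(cs,key=cv2.contourArea); f=cv2.fitEllipse(k)
q=np.array(f[0])+(b,a); X=atz("wrist",q,.046,c); print(p,q,f[1],X,"shift mm",(X-T)*[1000,-1000,0])
E
python3 near.py .6289 .3237
```

```text
clock: 16.6
tool_pos: [0.5539, -0.0951, 0.2383]
ee_rot: [0.002, 1.0, -0.0, 0.006]
contact_force: [0.8, 0.1, -0.2]
opening: 0.456
finger_force: 0.0
clock: 17.6
tool_pos: [0.6285, 0.327, 0.2294]
ee_rot: [0.0, 1.0, 0.002, -0.001]
contact_force: [-0.1, -1.0, -0.4]
opening: 0.5
finger_force: 0.0
[0.62849611 0.32695012 0.22939214] 17.6
[316.5225216  216.90842163] [317.21467972 216.90436935] (32.349090576171875, 33.22507858276367) [0.62890477 0.32318409 0.046     ] shift mm [ 0.40865648  3.76603474 -0.        ]
```

```bash
python3 -m handwheel '[[[0,3,50,0],[0,3,100,0],[0,3,140,0],[0,3,165,0],[0,3,182,0],[0,3,192,0],[0,3,192,0],[0,3,192,0],[0,3,192,0],[0,3,192,0]]]'
python3 -m handwheel '[[[0,0,0,0],[0,0,0,0],[0,0,0,0],[0,0,0,0],[0,0,0,0],[0,0,0,0]]]' -1 30
```

```text
clock: 18.65
tool_pos: [0.6295, 0.3208, 0.0408]
ee_rot: [-0.0, 1.0, -0.0, 0.001]
contact_force: [-0.4, 0.0, 0.1]
opening: 0.496
finger_force: 0.0
clock: 19.25
tool_pos: [0.6294, 0.3207, 0.0403]
ee_rot: [-0.0, 1.0, -0.0, 0.0]
contact_force: [-1.2, -1.5, 5.8]
opening: 0.294
finger_force: 29.7
```

```bash
python3 -m handwheel '[[[0,0,-30,0],[0,0,-80,0],[0,0,-130,0],[0,0,-180,0],[-20,60,-195,0],[-126,416,-195,0],[-126,416,-195,0],[-126,416,-195,0],[-126,416,-195,0],[-126,416,-195,0]]]'
python3 -m handwheel '[[[-75,248,0,0],[-75,248,0,0],[-75,248,0,0],[-75,248,0,0],[-75,248,0,0],[-75,248,0,0],[-75,248,0,0],[-75,248,0,0],[-75,248,0,0]]]'; python3 ring.py
```

```text
clock: 20.25
tool_pos: [0.5408, 0.0333, 0.2332]
ee_rot: [0.0, 1.0, -0.0, -0.0]
contact_force: [0.1, -1.0, -0.3]
opening: 0.295
finger_force: 29.7
clock: 21.15
tool_pos: [0.4672, -0.2116, 0.2334]
ee_rot: [-0.0, 1.0, 0.001, -0.0]
contact_force: [1.1, 0.1, -0.1]
opening: 0.295
finger_force: 29.7
[ 0.46716462 -0.21161971  0.23336302] 0.29451721960123617 21.15
[312.93715668 362.57440186] (66.57205200195312, 76.39869689941406)
[ 0.00080171 -0.00073928  0.008     ]
```

```bash
python3 -m handwheel '[[[0,0,-30,0],[10,-40,-30,0],[37,-116,-30,0],[37,-116,-30,0],[37,-116,-30,0],[37,-116,-30,0],[37,-116,-30,0],[37,-116,-30,0]]]'; python3 ring.py;  python3 - <<'E'
from h import *
r.camera("side"); print([(d["centre"],d["conf"]) for d in r.recognise("lid_lip","side")])
E
```

```text
clock: 22.0
tool_pos: [0.5036, -0.0977, 0.2634]
ee_rot: [0.0, 1.0, -0.001, -0.0]
contact_force: [-0.1, -0.7, -0.6]
opening: 0.291
finger_force: 29.7
[ 0.50363572 -0.09769458  0.26338553] 0.29132401728066504 22.0
[312.84740829 362.44217682] (65.26859283447266, 74.49067687988281)
[ 0.00086397 -0.00072367  0.008     ]
[([318.3, 201.8], 0.67)]
```

```bash
python3 -m handwheel '[[[1,-2,50,0],[1,-2,100,0],[1,-2,150,0],[1,-2,166,0],[1,-2,166,0],[1,-2,166,0]]]'
python3 -m handwheel '[[[0,0,6,0],[0,0,12,0],[0,0,18,0],[0,0,24,0],[0,0,30,0],[0,0,36,0],[0,0,42,0],[0,0,48,0],[0,0,52,0],[0,0,54,0]]]'
```

```text
clock: 22.75
tool_pos: [0.5053, -0.0955, 0.0983]
ee_rot: [0.0, 1.0, -0.001, 0.001]
contact_force: [-0.8, -0.8, -0.5]
opening: 0.293
finger_force: 29.7
clock: 23.75
tool_pos: [0.505, -0.095, 0.0441]
ee_rot: [0.0, 1.0, -0.0, 0.0]
contact_force: [-8.7, 3.6, 27.8]
opening: 0.293
finger_force: 32.2
```

```bash
python3 -m handwheel '[[[0,0,-4,0],[0,0,-4,0],[0,0,-4,0],[0,0,-4,0],[0,0,-40,0],[0,0,-90,0],[0,0,-140,0],[0,0,-190,0],[0,0,-195,0],[0,0,-195,0]]]' -0.1
python3 -m handwheel '[[[-70,-426,0,0],[-70,-426,0,0],[-70,-426,0,0],[-70,-426,0,0],[-70,-426,0,0],[-70,-426,0,0],[-70,-426,0,0],[-70,-426,0,0],[-70,-426,0,0],[-70,-426,0,0]]]' 0
python3 near.py .435 .331
```

```text
clock: 24.75
tool_pos: [0.5051, -0.0951, 0.2392]
ee_rot: [0.0, 1.0, -0.0, 0.001]
contact_force: [-0.5, 0.2, -0.2]
opening: 0.449
finger_force: 0.0
clock: 25.75
tool_pos: [0.4334, 0.3339, 0.2358]
ee_rot: [0.001, 1.0, 0.002, -0.002]
contact_force: [0.4, -0.5, -0.5]
opening: 0.497
finger_force: 0.0
[0.43338167 0.33389145 0.23579331] 25.75
[315.74615025 212.85058961] [316.79091263 212.78134155] (31.9321346282959, 32.44700241088867) [0.43505653 0.33020757 0.046     ] shift mm [ 1.67486011  3.68387615 -0.        ]
```

```bash
python3 -m handwheel '[[[0,2,50,0],[0,2,100,0],[0,2,150,0],[0,2,175,0],[0,2,190,0],[0,2,200,0],[0,2,200,0],[0,2,200,0],[0,2,200,0],[0,2,200,0]]]'
python3 -m handwheel '[[[0,0,0,0],[0,0,0,0],[0,0,0,0],[0,0,0,0],[0,0,0,0],[0,0,0,0]]]' -1 30
```

```text
clock: 26.8
tool_pos: [0.4355, 0.3292, 0.0392]
ee_rot: [-0.0, 1.0, -0.0, 0.001]
contact_force: [0.0, -0.1, 0.2]
opening: 0.502
finger_force: 0.0
clock: 27.4
tool_pos: [0.4354, 0.3292, 0.039]
ee_rot: [-0.0, 1.0, -0.0, 0.0]
contact_force: [-1.5, -0.3, 5.5]
opening: 0.294
finger_force: 29.6
```

```bash
python3 -m handwheel '[[[0,0,-30,0],[0,0,-80,0],[0,0,-130,0],[0,0,-180,0],[0,0,-205,0],[0,0,-205,0]]]'
python3 -m handwheel '[[[22.5,426,0,0],[22.5,426,0,0],[22.5,426,0,0],[22.5,426,0,0],[22.5,426,0,0],[22.5,426,0,0],[22.5,426,0,0],[22.5,426,0,0],[22.5,426,0,0],[22.5,426,0,0]]]'; python3 ring.py
```

```text
clock: 28.0
tool_pos: [0.4361, 0.3296, 0.2472]
ee_rot: [-0.002, 1.0, -0.0, 0.003]
contact_force: [-0.8, 0.0, -0.4]
opening: 0.296
finger_force: 29.7
clock: 29.0
tool_pos: [0.4569, -0.0998, 0.242]
ee_rot: [-0.0, 1.0, -0.002, -0.001]
contact_force: [-0.3, 0.9, -0.5]
opening: 0.29
finger_force: 29.7
[ 0.45692475 -0.09976401  0.24203603] 0.2897022080554648 29.0
[312.91556931 363.7795372 ] (67.15155029296875, 76.77853393554688)
[ 0.00040152 -0.00072014  0.008     ]
```

```bash
python3 -m handwheel '[[[0,0,50,0],[0,0,100,0],[0,0,135,0],[0,0,146,0],[0,0,146,0],[0,0,146,0]]]'
python3 -m handwheel '[[[0,0,6,0],[0,0,12,0],[0,0,18,0],[0,0,24,0],[0,0,30,0],[0,0,36,0],[0,0,42,0],[0,0,48,0],[0,0,52,0],[0,0,54,0]]]'
```

```text
clock: 29.65
tool_pos: [0.4581, -0.0969, 0.0988]
ee_rot: [0.0, 1.0, -0.0, 0.001]
contact_force: [-0.2, 0.9, -0.6]
opening: 0.295
finger_force: 29.7
clock: 30.65
tool_pos: [0.4572, -0.0969, 0.043]
ee_rot: [-0.0, 1.0, -0.0, -0.0]
contact_force: [-0.7, 0.1, 4.7]
opening: 0.293
finger_force: 30.3
```

```bash
python3 -m handwheel '[[[0,0,1,0],[0,0,2,0],[0,0,2,0]]]'
python3 -m handwheel '[[[0,0,-3,0],[0,0,-3,0],[0,0,-3,0],[0,0,-3,0],[0,0,-40,0],[0,0,-90,0],[0,0,-140,0],[0,0,-190,0],[0,0,-205,0],[0,0,-205,0]]]' -0.1
python3 -m handwheel '[[[-17,-332,0,-86],[-17,-332,0,-86],[-17,-332,0,-86],[-17,-332,0,-86],[-17,-332,0,-86],[-17,-332,0,-86],[-17,-332,0,-86],[-17,-332,0,-86],[-17,-332,0,-86],[-17,-332,0,-86]]]' -0.1
python3 -m handwheel '[[[0,0,0,-9],[0,0,0,-18],[0,0,0,-18],[0,0,0,-18]]]'
cat > kn.py <<'E'
from h import *
o=r.get_obs(); T=o["tool_pos"]; w,x,y,z=o["ee_rot"]; yaw=2*np.arctan2(y,x); print(T,np.degrees(yaw),o["clock"])
c=cam("wrist"); im=r.camera("wrist"); cv2.imwrite("pics/k%.0f.png"%(o["clock"]*10),im)
for t,h in(("nut",.008),("knob",.0075)):
    for d in r.cut_out(t,"wrist")[:2]:
        X=atz("wrist",d["centre"],h,c); D=X-T
        print(t,round(d["conf"],2),np.round(d["centre"]),d["region"].sum(),np.round(X,4),"tool shift mm",np.round(1000*np.array([D[0]*np.cos(yaw)+D[1]*np.sin(yaw),D[0]*np.sin(yaw)-D[1]*np.cos(yaw)]),1))
E
python3 kn.py
```

```text
clock: 30.95
tool_pos: [0.4574, -0.0969, 0.0428]
ee_rot: [0.0, 1.0, -0.0, 0.0]
contact_force: [-6.4, 2.0, 21.2]
opening: 0.292
finger_force: 31.6
clock: 31.95
tool_pos: [0.458, -0.0973, 0.2485]
ee_rot: [0.001, 1.0, -0.0, 0.002]
contact_force: [-0.7, -0.7, -0.9]
opening: 0.447
finger_force: 0.0
clock: 32.95
tool_pos: [0.4399, 0.2352, 0.2443]
ee_rot: [-0.001, 0.73, 0.684, -0.002]
contact_force: [0.6, -0.1, 0.7]
opening: 0.45
finger_force: 0.0
clock: 33.35
tool_pos: [0.4403, 0.2349, 0.2453]
ee_rot: [-0.001, 0.618, 0.786, -0.001]
contact_force: [0.5, -0.2, 0.0]
opening: 0.452
finger_force: 0.0
[0.4402865  0.23494111 0.24526121] 103.70655062345374 33.35
nut 0.8 [311. 200.] 535 [0.4371 0.2361 0.008 ] tool shift mm [ 1.9 -2.9]
nut 0.65 [287. 433.] 2334 [ 0.4711 -0.0075  0.008 ] tool shift mm [-242.8  -27.5]
knob 0.63 [447. 123.] 647 [0.5311 0.3257 0.0075] tool shift mm [ 66.7 109.7]
```

```bash
python3 -m handwheel '[[[2,-2,50,0],[2,-2,100,0],[2,-2,150,0],[2,-2,185,0],[2,-2,205,0],[2,-2,215,0],[2,-2,219,0],[2,-2,219,0],[2,-2,219,0],[2,-2,219,0]]]'
python3 -m handwheel '[[[0,0,0,0],[0,0,0,0],[0,0,0,0],[0,0,0,0],[0,0,0,0],[0,0,0,0]]]' -1 25
python3 -m handwheel '[[[0,0,-20,0],[0,0,-60,0],[0,0,-110,0],[0,0,-160,0],[0,0,-200,0],[0,0,-200,0],[0,0,-200,0]]]'
```

```text
clock: 34.5
tool_pos: [0.4387, 0.2367, 0.0283]
ee_rot: [0.001, 0.616, 0.787, 0.001]
contact_force: [-0.4, -0.6, -0.5]
opening: 0.448
finger_force: 0.0
clock: 35.1
tool_pos: [0.4385, 0.2366, 0.0281]
ee_rot: [0.0, 0.616, 0.787, 0.0]
contact_force: [-0.6, 0.6, 5.8]
opening: 0.253
finger_force: 24.2
clock: 35.8
tool_pos: [0.4381, 0.2365, 0.2276]
ee_rot: [0.0, 0.616, 0.787, 0.0]
contact_force: [-0.8, -0.4, -0.6]
opening: 0.249
finger_force: 24.6
```

```bash
python3 -m handwheel '[[[-260,-47,0,12],[-260,-47,0,12],[-260,-47,0,12],[-260,-47,0,12],[-260,-47,0,12],[-260,-47,0,12],[-260,-47,0,12],[-260,-47,0,12],[-260,-47,0,12],[-260,-47,0,12]]]'
python3 - <<'E'
from h import *
im=r.camera("wrist"); cv2.imwrite("pics/bay.png",im); im=r.camera("side"); print(r.get_obs()["tool_pos"])
E
```

```text
clock: 36.8
tool_pos: [0.4548, -0.0261, 0.2271]
ee_rot: [-0.0, 0.695, 0.719, -0.0]
contact_force: [1.0, 0.2, 0.1]
opening: 0.25
finger_force: 24.7
[ 0.45493551 -0.02639656  0.22732106]
```

View pics/bay.png

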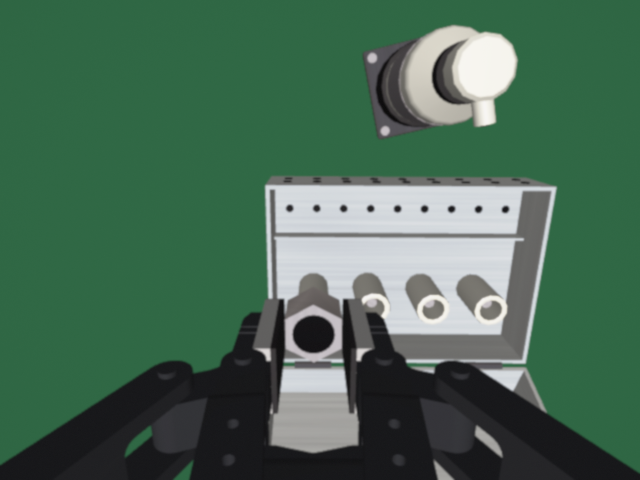

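The nut is held, the tubes stand on their spigots, and the bay (row of holes at y≈208) is clear. I'll lower it 5 mm further from the end wall.

```bash
python3 -m handwheel '[[[0,5,50,0],[0,5,100,0],[0,5,135,0],[0,5,160,0],[0,5,178,0],[0,5,188,0],[0,5,193,0],[0,5,194,0],[0,5,194,0],[0,5,194,0]]]'
```

```text
clock: 37.9
tool_pos: [0.4604, -0.0271, 0.0341]
ee_rot: [0.001, 0.695, 0.719, 0.0]
contact_force: [-0.4, -0.5, -0.7]
opening: 0.25
finger_force: 24.7
```

```bash
python3 -m handwheel '[[[0,0,1,0],[0,0,1,0],[0,0,1,0],[0,0,1,0],[0,0,-30,0],[0,0,-80,0],[0,0,-130,0],[0,0,-180,0],[0,0,-205,0],[0,0,-205,0]]]' -0.34
python3 -m handwheel '[[[348,82,0,0],[348,82,0,0],[348,82,0,0],[348,82,0,0],[348,82,0,0],[348,82,0,0],[348,82,0,0],[348,82,0,0],[348,82,0,0],[348,82,0,0]]]' -0.1
python3 kn.py
```

```text
clock: 38.9
tool_pos: [0.4611, -0.0273, 0.2419]
ee_rot: [0.003, 0.695, 0.719, 0.002]
contact_force: [-0.8, 0.1, -0.6]
opening: 0.327
finger_force: 0.0
clock: 39.9
tool_pos: [0.5302, 0.3225, 0.2376]
ee_rot: [-0.0, 0.696, 0.719, -0.001]
contact_force: [0.2, -0.9, 0.0]
opening: 0.453
finger_force: 0.0
[0.53024941 0.32251746 0.23761226] 91.86456165685951 39.9
knob 0.84 [315. 200.] 558 [0.5312 0.3263 0.0075] tool shift mm [3.8 1. ]
```

```bash
python3 -m handwheel '[[[3,1,50,0],[3,1,100,0],[3,1,150,0],[3,1,180,0],[3,1,200,0],[3,1,208,0],[3,1,212,0],[3,1,212,0],[3,1,212,0],[3,1,212,0]]]'
python3 -m handwheel '[[[0,0,0,0],[0,0,0,0],[0,0,0,0],[0,0,0,0],[0,0,0,0],[0,0,0,0]]]' -1 25
python3 -m handwheel '[[[0,0,-20,0],[0,0,-60,0],[0,0,-110,0],[0,0,-160,0],[0,0,-200,0],[0,0,-200,0],[0,0,-200,0]]]'
```

```text
clock: 41.05
tool_pos: [0.5318, 0.3267, 0.0275]
ee_rot: [0.0, 0.695, 0.719, 0.001]
contact_force: [-0.3, 0.5, -0.4]
opening: 0.456
finger_force: 0.0
clock: 41.65
tool_pos: [0.5315, 0.3267, 0.0271]
ee_rot: [0.0, 0.695, 0.719, 0.0]
contact_force: [-1.0, -1.2, 5.7]
opening: 0.221
finger_force: 24.5
clock: 42.35
tool_pos: [0.5313, 0.3266, 0.2265]
ee_rot: [0.0, 0.695, 0.719, 0.0]
contact_force: [0.4, -0.8, -1.0]
opening: 0.221
finger_force: 24.6
```

```bash
python3 -m handwheel '[[[-351,49,0,0],[-351,49,0,0],[-351,49,0,0],[-351,49,0,0],[-351,49,0,0],[-351,49,0,0],[-351,49,0,0],[-351,49,0,0],[-351,49,0,0],[-351,49,0,0]]]'
python3 -m handwheel '[[[0,0,50,0],[0,0,100,0],[0,0,135,0],[0,0,160,0],[0,0,178,0],[0,0,188,0],[0,0,193,0],[0,0,194,0],[0,0,194,0],[0,0,194,0]]]'
```

```text
clock: 43.35
tool_pos: [0.5915, -0.0215, 0.2254]
ee_rot: [-0.001, 0.695, 0.719, -0.0]
contact_force: [-0.2, -0.1, 0.1]
opening: 0.227
finger_force: 24.6
clock: 44.35
tool_pos: [0.5923, -0.0226, 0.0333]
ee_rot: [0.001, 0.695, 0.719, 0.0]
contact_force: [0.3, -0.0, -0.1]
opening: 0.22
finger_force: 24.6
```

```bash
python3 -m handwheel '[[[0,0,1,0],[0,0,1,0],[0,0,1,0],[0,0,1,0],[0,0,-30,0],[0,0,-80,0],[0,0,-130,0],[0,0,-180,0],[0,0,-230,0],[0,0,-265,0]]]' -0.34
python3 -m handwheel '[[[-53,-114,0,92],[-53,-114,0,92],[-53,-114,0,92],[-53,-114,0,92],[-53,-114,0,92],[-53,-114,0,92],[-53,-114,0,92],[-53,-114,0,92],[-53,-114,0,92],[-53,-114,0,92]]]' -1
python3 -m handwheel '[[[0,0,0,6],[0,0,0,6],[0,0,0,6]]]'
python3 - <<'E'
from h import *
import pickle
print(r.get_obs()["tool_pos"],r.get_obs()["ee_rot"])
c=cam("wrist"); im=r.camera("wrist"); cv2.imwrite("pics/w4.png",im);pickle.dump(c,open("c4.pkl","wb"))
E
```

```text
clock: 45.35
tool_pos: [0.592, -0.0226, 0.3013]
ee_rot: [0.002, 0.695, 0.719, 0.001]
contact_force: [0.3, -0.4, -1.0]
opening: 0.328
finger_force: 0.0
clock: 46.35
tool_pos: [0.4796, -0.0794, 0.2975]
ee_rot: [0.0, 0.999, 0.049, 0.0]
contact_force: [0.8, 0.1, 0.4]
opening: 0.001
finger_force: 0.0
clock: 46.65
tool_pos: [0.4797, -0.0794, 0.2975]
ee_rot: [0.0, 1.0, 0.001, 0.0]
contact_force: [-0.0, 0.2, -0.4]
opening: 0.005
finger_force: 0.0
[ 0.47969177 -0.07938048  0.29747445] [1.51182842e-05 9.99999433e-01 1.06346590e-03 5.26710860e-05]
```

View pics/w4.png

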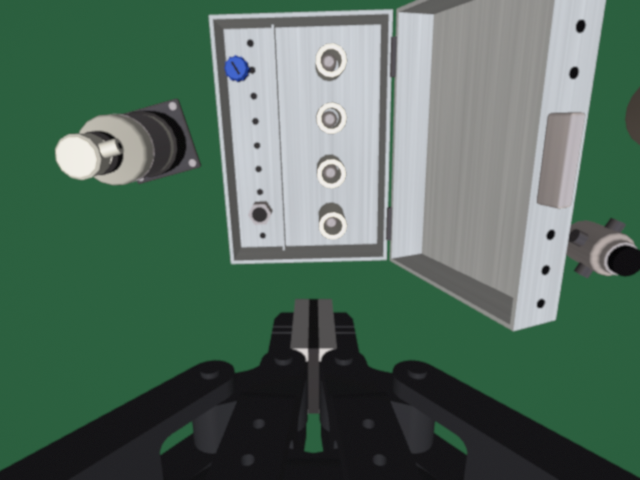

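All four tubes sit on their spigots; the nut (260,213) and knob (237,68) are in the bay. I'll check those positions numerically and refine the cap centre.

Run:
```python
from h import *
import pickle
c=pickle.load(open("c4.pkl","rb")); im=cv2.imread("pics/w4.png")
def cas(X): 
    d=np.array(X)[:2]-(.52584,-.07289); a=.0304; return np.round(1000*np.array([d[0]*np.cos(a)+d[1]*np.sin(a),-d[0]*np.sin(a)+d[1]*np.cos(a)]),1)
r.camera("wrist")
for t,h in(("knob",.0115),("nut",.012),("nozzle_top",.148)):
    for d in r.cut_out(t,"wrist")[:2]: X=atz("wrist",d["centre"],h,c); print(t,d["conf"],d["centre"],X,cas(X))
for p in((331,60),(331,118),(331,173),(332,223)):
    x,y=p; w=im[y-22:y+23,x-22:x+23]; hsv=cv2.cvtColor(w,cv2.COLOR_BGR2HSV)
    m=((w[...,2].astype(int)>225)).astype(np.uint8)&((w[...,2].astype(int)-w[...,0])>0).astype(np.uint8)
    cs,_=cv2.findContours(m,0,1); k=max(cs,key=cv2.contourArea); f=cv2.fitEllipse(k); q=np.array(f[0])+(x-22,y-22)
    print(q,f[1],cas(atz("wrist",q,.05,c)))
x,y=75,156; w=im[126:190,45:106]; m=(w.min(axis=2)>215).astype(np.uint8); cs,_=cv2.findContours(m,0,1);k=max(cs,key=cv2.contourArea); f=cv2.minEnclosingCircle(k); e=cv2.fitEllipse(k)
for q in(f[0],e[0]): X=atz("wrist",np.array(q)+(45,126),.148,c); print("cap",np.array(q)+(45,126),f[1],e[1],X,cas(X))
```

```text
knob 0.63 [238.3, 67.9] [ 0.59314223 -0.01244223  0.0115    ] [69.1 58.4]
knob 0.2 [492.6, 145.8] [ 0.52511943 -0.24996692  0.0115    ] [  -6.1 -177. ]
nut 0.94 [260.2, 214.2] [ 0.45830892 -0.02751435  0.012     ] [-66.1  47.4]
nut 0.75 [134.5, 144.2] [0.52592112 0.08900138 0.012     ] [  5.  161.8]
nozzle_top 0.82 [85.3, 153.5] [0.52963777 0.06441697 0.148     ] [  8.  137.1]
[330.70605469  59.55683517] (28.23008155822754, 31.17840003967285) [ 69.4 -23.3]
[331.07041359 117.74193001] (27.2694149017334, 28.929391860961914) [ 24.2 -22.9]
[330.93829727 173.46562386] (26.07070541381836, 26.759057998657227) [-22.6 -22. ]
[332.34523201 225.63643646] (24.479528427124023, 25.398151397705078) [-69.8 -22.5]
cap [ 75.69875717 156.83229828] 20.93613624572754 (34.59370803833008, 41.17744064331055) [0.52754417 0.07084434 0.148     ] [  6.1 143.6]
cap [ 75.92004776 156.66431427] 20.93613624572754 (34.59370803833008, 41.17744064331055) [0.52764959 0.07068655 0.148     ] [  6.2 143.5]
```

```bash
python3 -m handwheel '[[[48,-149,0,0],[48,-149,0,0],[48,-149,0,0],[48,-149,0,0],[48,-149,40,0],[48,-149,80,0],[48,-149,105,0],[48,-149,118,0],[48,-149,118,0],[48,-149,118,0]]]'
python3 -m handwheel '[[[0,0,3,0],[0,0,6,0],[0,0,8,0],[0,0,10,0],[0,0,12,0],[0,0,14,0],[0,0,16,0],[0,0,16,0],[0,0,16,0]]]'
```

```text
clock: 47.9
tool_pos: [0.5281, 0.0693, 0.1801]
ee_rot: [0.0, 1.0, -0.0, 0.0]
contact_force: [0.6, 0.3, 0.1]
opening: 0.001
finger_force: 0.0
clock: 48.8
tool_pos: [0.5279, 0.0696, 0.1641]
ee_rot: [0.0, 1.0, -0.0, 0.0]
contact_force: [-3.7, 0.0, 7.2]
opening: 0.004
finger_force: 3.9
```

```bash
python3 -m handwheel '[[[0,0,1,0],[0,0,2,0],[0,0,3,0],[0,0,4,0],[0,0,5,0],[0,0,5,0],[0,0,5,0],[0,0,5,0]]]'
```

```text
clock: 49.6
tool_pos: [0.5281, 0.0696, 0.1618]
ee_rot: [0.0, 1.0, -0.0, 0.001]
contact_force: [-12.6, -0.3, 30.6]
opening: 0.001
finger_force: 15.3
```

```bash
python3 -m handwheel '[[[0,0,-10,0],[0,0,-25,0],[0,0,-60,0],[0,0,-110,0],[0,0,-130,0],[0,0,-130,0],[0,0,-130,0]]]'
python3 - <<'E'
from h import *
im=r.camera("side"); cv2.imwrite("pics/s5.png",im); print(proj("side",(.5276,.07,.148)),proj("side",(.5276,.07,.14)),[(d["centre"],d["conf"]) for d in r.recognise("nozzle_top","side")])
a=cv2.resize(im[160:340,220:420],(800,600)[:2] if 0 else (600,540)); cv2.imwrite("pics/s5z.png",a)
E
```

```text
clock: 50.3
tool_pos: [0.5276, 0.0696, 0.2875]
ee_rot: [-0.0, 1.0, -0.0, -0.0]
contact_force: [1.0, 0.3, 0.2]
opening: 0.002
finger_force: 0.0
[312.53909438 253.50612334] [312.54274507 257.5199248 ] [([313.3, 256.4], 0.6)]
```

View pics/s5z.png

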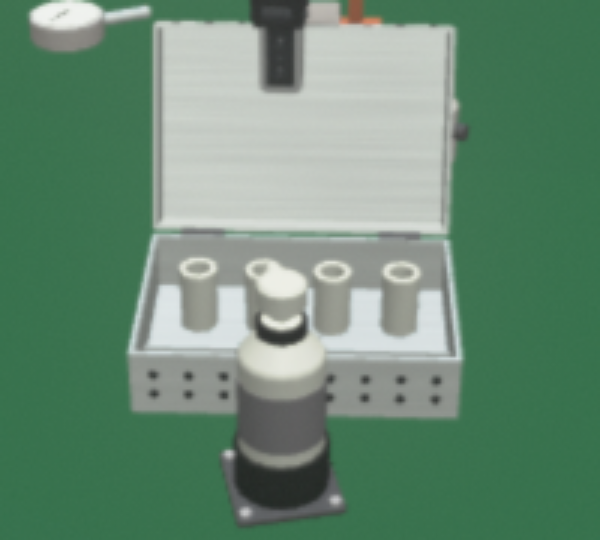

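The cap has sprung back up (top at (280,280) in the crop) and the tubes are level. Next I'll move behind the lid with the fingers turned 92°.

```bash
python3 -m handwheel '[[[2,338,-5,-86],[2,338,-5,-86],[2,338,-5,-86],[2,338,-5,-86],[2,338,-5,-86],[2,338,-5,-86],[2,338,-5,-86],[2,338,-5,-86],[2,338,-5,-86],[2,338,-5,-86]]]'
python3 -m handwheel '[[[0,0,0,-6],[0,0,0,-6],[0,0,0,-6],[0,0,0,-6]]]'
```

```text
clock: 51.4
tool_pos: [0.5292, -0.269, 0.2915]
ee_rot: [-0.001, 0.754, 0.657, -0.0]
contact_force: [0.2, 0.1, -0.3]
opening: 0.001
finger_force: 0.0
clock: 51.8
tool_pos: [0.5296, -0.2683, 0.2929]
ee_rot: [-0.0, 0.721, 0.693, -0.0]
contact_force: [-0.4, -0.0, 0.1]
opening: -0.001
finger_force: 0.0
```

```bash
python3 -m handwheel '[[[0,0,40,0],[0,0,80,0],[0,0,110,0],[0,0,116,0],[0,0,116,0],[0,0,116,0]]]'
python3 -m handwheel '[[[12,0,0,0],[22,0,0,0],[30,0,-1,0],[38,0,-3,0],[45,0,-4,0],[52,0,-6,0],[59,0,-7,0],[66,0,-8,0],[73,0,-9,0],[73,0,-9,0]]]'
```

```text
clock: 52.4
tool_pos: [0.5302, -0.2689, 0.1793]
ee_rot: [0.001, 0.721, 0.693, 0.0]
contact_force: [-0.1, 0.1, 0.7]
opening: 0.002
finger_force: 0.0
clock: 53.4
tool_pos: [0.5324, -0.1942, 0.1863]
ee_rot: [-0.001, 0.72, 0.694, 0.0]
contact_force: [0.6, 0.9, 0.1]
opening: -0.0
finger_force: 0.0
```

Run:
```python
from h import *
im=r.camera("side"); cv2.imwrite("pics/s6.png",cv2.resize(im[100:340,200:440],(500,500)))
```

```text
(no output)
```

View pics/s6.png

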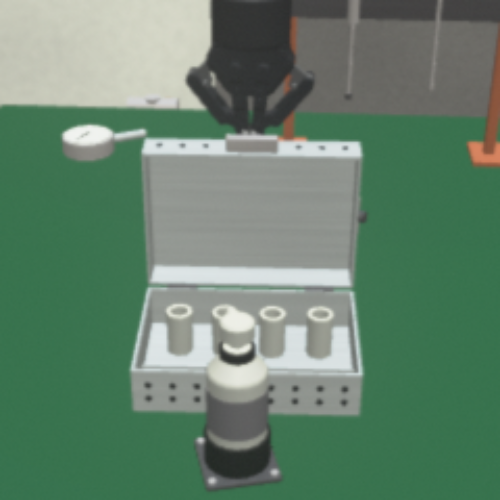

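The lid is now near vertical (lip at (252,143)) with the fingers behind it. I'll continue the arc.

```bash
python3 -m handwheel '[[[16,0,-3,0],[32,0,-5,0],[48,0,-4,0],[64,0,-2,0],[79,0,3,0],[94,0,9,0],[107,0,18,0],[120,0,28,0],[131,0,40,0],[141,0,53,0]]]'
python3 -m handwheel '[[[4,0,8,0],[7,0,14,0],[9,0,19,0],[11,0,24,0],[12,0,27,0],[13,0,29,0],[13,0,29,0]]]'
```

```text
clock: 54.45
tool_pos: [0.5376, -0.0534, 0.1321]
ee_rot: [-0.0, 0.72, 0.693, -0.0]
contact_force: [-0.5, -2.2, 1.3]
opening: -0.003
finger_force: 0.7
clock: 55.15
tool_pos: [0.5383, -0.0417, 0.1043]
ee_rot: [0.0, 0.721, 0.693, 0.0]
contact_force: [0.6, -0.1, -0.3]
opening: 0.003
finger_force: 0.0
```

Now press down gently to seat it.

```bash
python3 -m handwheel '[[[0,0,1,0],[0,0,2,0],[0,0,3,0],[0,0,4,0],[0,0,4,0],[0,0,4,0]]]'
```

```text
clock: 55.75
tool_pos: [0.5386, -0.0417, 0.1038]
ee_rot: [0.001, 0.72, 0.694, 0.0]
contact_force: [-12.0, 3.6, 31.2]
opening: -0.003
finger_force: 15.7
```

Firm at 31 N with the tip at 82 mm, so the lid is seated. Next I'll retract upward and away from the cassette, then check.

```bash
python3 -m handwheel '[[[0,0,-10,0],[0,0,-40,0],[0,0,-90,0],[0,0,-140,0],[-50,0,-190,0],[-100,-40,-200,0],[-150,-80,-200,0],[-200,-100,-200,0],[-200,-100,-200,0],[-200,-100,-200,0]]]'
python3 - <<'E'
from h import *
a=r.camera("side"); b=r.camera("scene"); print(r.get_obs()["tool_pos"])
cv2.imwrite("pics/end.png",np.hstack([cv2.resize(a[200:350,220:420],(480,360)),cv2.resize(b[190:410,190:390],(320,360))]))
E
```

```text
clock: 56.75
tool_pos: [0.4285, -0.2415, 0.3008]
ee_rot: [0.001, 0.723, 0.691, -0.0]
contact_force: [-0.2, -0.2, -0.1]
opening: -0.002
finger_force: 0.0
[ 0.43036951 -0.2381563   0.30052538]
```

View pics/end.png

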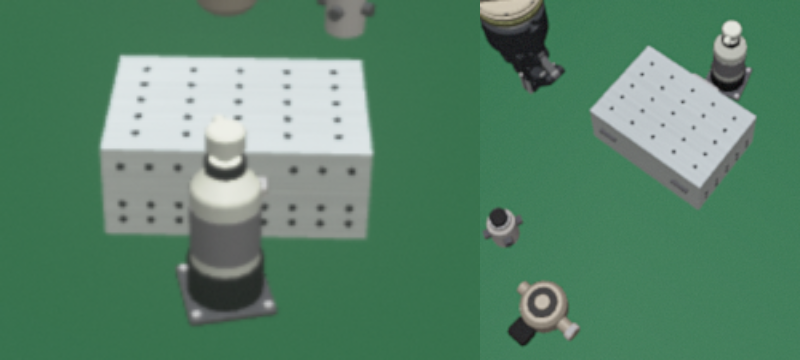

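The lid is closed edge to edge, the cap is up, both stages are undisturbed, and the robot is clear.

```bash
python3 -c "
from station import r
print(r.hand_in())"
```

```text
the job is handed in; nothing more can be done
None
```

I handed the job in at about 57 s: four tubes pushed down on their spigots, knob and nut in the bay, nozzle pressed and sprung back, then the lid closed and seated; hand-in returned no verdict.

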